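Meter two bushes out of the loading trough

TASK

Meter two bushes out of the loading trough into the divided tray: lift the trough by its grip, tip its mouth down over one compartment only until the bushes begin to slide, let one bush go and stop the others, then do the same over the other compartment, so that each compartment holds one bush, wholly inside it, and the last bush stays in the trough. Stand the trough back level on its mat, lengthways. Never touch the bushes with the fingers, let them slide down gently from just above the tray instead of dropping or flinging them, and leave the sub, the oil bottle and the mug where they stand.

Things in the scene. Friction and masses are not known exactly. Their poses are not given: they have to be found in the camera images.
- trough: Loading trough, 250 x 50 x 105 mm, 0.22 kg empty: straight open-topped sheet-steel channel, 38 mm wide inside, upper face of the floor 7 mm above the underside, walls up to 36 mm. Origin: centre of the underside. x runs along it to the open end (mouth) at +125 mm; a plate closes the -125 mm end; y across, z up. A bridge over its middle (36 mm long, top at 55 mm) carries the black grip.
- trough_grip (a point): Middle of the black grip on the trough: an upright block 36 mm (along trough x) x 24 mm (along trough y) x 50 mm high, from 55 to 105 mm above the trough's underside; this point is 82 mm above the underside. Axes as the trough's. Can be pinched from above across either pair of faces.
- trough_mouth (a point): Middle of the floor edge at the open end, on the floor's upper face: 125 mm along trough x, 7 mm above the underside; no lip. Bushes lie still near level, start to slide when the mouth is tipped down 15 to 30 degrees (differs from run to run), slowly if held just past that, and stop within about 20 mm once brought level. A bush drops off when its centre passes the edge.
- bush_front: Blackened bush, a plain round sleeve 34 mm diameter x 74 mm long, about 0.2 kg (varies by a fifth), lying along the trough, nearest the mouth at the start. Origin: centre of one end face; its z is its axis, pointing to the mouth at the start.
- bush_front_end (a point): Centre of the front bush's other end face, 74 mm along its z.
- bush_front_mid (a point): Centre of the front bush (half way along its axis).
- bush_middle: Bush like the first, lying in the middle of the trough at the start, under the bridge. Origin: centre of one end face; its z is its axis.
- bush_middle_end (a point): Centre of the middle bush's other end face, 74 mm along its z.
- bush_middle_mid (a point): Centre of the middle bush.
- bush_rear: Bush like the first, lying at the closed end of the trough at the start; the one that stays. The three lie end to end with gaps of a few mm. Origin: centre of one end face; its z is its axis.
- bush_rear_mid (a point): Centre of the rear bush.
- tray: Grey divided tray, 220 x 180 x 30 mm, rounded rim up to 33 mm, floor lined with felt, fixed on the worktop. Origin: centre of the underside. x along its 220 mm side, y along its 180 mm side, z up. Walls 4 mm, inner floor 4 mm above the underside. One wall across the middle (at x = 0, 26 mm high) makes two compartments, each 104 x 172 mm inside.
- cell_near (a point): Centre of the inner floor of the compartment on the tray's -x side. Axes as the tray's.
- cell_far (a point): Centre of the inner floor of the compartment on the tray's +x side. Axes as the tray's.
- bench_mat: Black ribbed rubber mat, 290 x 100 x 6 mm, fixed on the worktop; the trough stands on it at the start and goes back on it, lengthways, either way round. Origin: centre of the underside, x along its length, z up.
- ported_sub: Bystander: blackened ported sub, 44 mm diameter x 165 mm, standing upright, loose. Origin: centre of its underside, z up.
- oil_bottle: Bystander: squeeze oiler, 45 mm diameter body, 158 mm high with its spout, standing, loose. Origin: centre of its underside, z up.
- mug: Bystander: white mug, 92 mm diameter x 95 mm high, 123 mm over the handle, loose. Origin: centre of its underside under body and handle together, so all of it is within 65 mm of this point; z up.

How it is judged:
On the way, in this order (a step that is already met when the one before it is completed fails the run):
1. one bush alone has slid into a compartment; the other two are still in the trough (((x of bush_front in the frame of tray between -0.106 and -0.002 m and y of bush_front in the frame of tray between -0.086 and 0.086 m and x of bush_front_end in the frame of tray between -0.106 and -0.002 m and y of bush_front_end in the frame of tray between -0.086 and 0.086 m and z of bush_front_mid in the frame of tray below 0.046 m) or (x of bush_front in the frame of tray between 0.002 and 0.106 m and y of bush_front in the frame of tray between -0.086 and 0.086 m and x of bush_front_end in the frame of tray between 0.002 and 0.106 m and y of bush_front_end in the frame of tray between -0.086 and 0.086 m and z of bush_front_mid in the frame of tray below 0.046 m)) and x of bush_middle_mid in the frame of trough between -0.125 and 0.125 m and y of bush_middle_mid in the frame of trough between -0.02 and 0.02 m and z of bush_middle_mid in the frame of trough between 0.012 and 0.036 m and x of bush_rear_mid in the frame of trough between -0.125 and 0.125 m and y of bush_rear_mid in the frame of trough between -0.02 and 0.02 m and z of bush_rear_mid in the frame of trough between 0.012 and 0.036 m), for 0.3 s.
2. the second bush is in the other compartment; the last one is still in the trough ((((x of bush_front in the frame of tray between -0.106 and -0.002 m and y of bush_front in the frame of tray between -0.086 and 0.086 m and x of bush_front_end in the frame of tray between -0.106 and -0.002 m and y of bush_front_end in the frame of tray between -0.086 and 0.086 m and z of bush_front_mid in the frame of tray below 0.046 m) and (x of bush_middle in the frame of tray between 0.002 and 0.106 m and y of bush_middle in the frame of tray between -0.086 and 0.086 m and x of bush_middle_end in the frame of tray between 0.002 and 0.106 m and y of bush_middle_end in the frame of tray between -0.086 and 0.086 m and z of bush_middle_mid in the frame of tray below 0.046 m)) or ((x of bush_front in the frame of tray between 0.002 and 0.106 m and y of bush_front in the frame of tray between -0.086 and 0.086 m and x of bush_front_end in the frame of tray between 0.002 and 0.106 m and y of bush_front_end in the frame of tray between -0.086 and 0.086 m and z of bush_front_mid in the frame of tray below 0.046 m) and (x of bush_middle in the frame of tray between -0.106 and -0.002 m and y of bush_middle in the frame of tray between -0.086 and 0.086 m and x of bush_middle_end in the frame of tray between -0.106 and -0.002 m and y of bush_middle_end in the frame of tray between -0.086 and 0.086 m and z of bush_middle_mid in the frame of tray below 0.046 m))) and x of bush_rear_mid in the frame of trough between -0.125 and 0.125 m and y of bush_rear_mid in the frame of trough between -0.02 and 0.02 m and z of bush_rear_mid in the frame of trough between 0.012 and 0.036 m), for 0.3 s.
At the end, for the whole second after the job is handed in: Front and middle bush rest in the tray, one in each compartment (both ends inside its walls, centre under 46 mm above the underside); rear bush in the trough; trough level (0.06 rad) on the mat, centred within 40 mm lengthways, 30 mm across, along it within 0.25 rad; all at rest (all of step 2 and x of trough in the frame of bench_mat between -0.04 and 0.04 m and y of trough in the frame of bench_mat between -0.03 and 0.03 m and z of trough in the frame of bench_mat between 0.003 and 0.009 m and angle between trough's own z axis and vertical below 0.06 rad and angle between the x axis of trough and the x axis of bench_mat, either way round below 0.25 rad and linear speed of trough below 0.02 m/s and linear speed of each of bush_front, bush_middle, bush_rear below 0.03 m/s); the robot touches nothing.
It fails at once if the fingers touch a bush (contact force between the fingers and bush_front above 0.5 N or contact force between the fingers and bush_middle above 0.5 N or contact force between the fingers and bush_rear above 0.5 N).
It fails at once if a bush falls or is flung (faster than 1.2 m/s) (linear speed of any of bush_front, bush_middle, bush_rear above 1.2 m/s).
It fails at once if the sub, the oil bottle or the mug is shifted by more than 25 mm or tipped by more than 0.3 rad (distance of any of ported_sub, oil_bottle, mug from where it was at the start of the episode above 0.025 m or angle between any of ported_sub, oil_bottle, mug's own z axis and vertical above 0.3 rad).
It also fails if it takes over 67 s, if anything falls off the work surface, if the arm or the gripper's body presses on something with over 40 N, if the wrist force passes 120 N, or if a joint passes its speed limit or range.

ROBOT

A 6-joint arm with a two-finger parallel gripper is mounted at the origin on a cart in front of the work surface, level with it; the furniture and walls round the work are solid. World frame = base frame: x ahead of the robot, y to its left, z up, the work surface at z = 0. Lengths are in m, angles in rad, forces in N, time in s.
With the tool pointing down it reaches from about 0.275 to 0.725 m from the base axis. Payload 5.6 kg.
Tool frame: the origin (TCP) lies on the centre line of the jaws, within the pads' length; the fingertips stand 22 mm ahead of it and the grasp point (between the pads) lies 3 mm ahead of it; z points along the fingers, y is the line along which they close (so a half turn about z gives the same grasp; the last joint's range is limited). The gripper opens to 85 mm and grips with 20 to 120 N. Pads are 22 mm wide; open, the fingers measure 114 mm over their backs; the gripper's body (76 mm by 85 mm) begins 54 mm behind the grasp point. The pads swing forward as they close: fully open they stand 13 mm farther back than shut.
Start: joints at [1.525, 0.255, 0.108, 0, -1.424, -0.285], TCP at [0.179, 0.52, 0.253] pointing down, gripper open.
Joint ranges: [-2.95, 2.95], [-1.21, 1.97], [-1.09, 1.5], [-2.87, 1.71], [-2.94, -0.07], [-3.05, 3.05]. Speed limits (rad/s): [2.57, 2.57, 3.14, 3.14, 3.14, 3.14].

INTERFACE

Orientations are given as a unit quaternion [x, y, z, w].
In Python, from rig import arm gives the robot as it stands. Calls block until the motion is done:
- arm.move_to(position, orientation): joint-space move of the TCP to a pose.
- arm.move_l(position, ori=None, feed=0.15, f_stop=None): straight line of the TCP; ori=None keeps the orientation; feed is the mean speed in m/s. With f_stop (N) it stops when the force on the tool has changed by that much, and returns True; else False.
- arm.movej(angles): joint-space move.
- arm.release() and arm.grasp(grip_force=None): open the fingers fully, or close them until they stop; grip_force is the grip in N (None keeps the last).
- arm.wait(seconds).
- arm.solve_ik(position, orientation): joint angles nearest the present ones, or None.
- arm.read_state(): the state.
- arm.read_camera(name): name is "scene" or "top" or "wrist"; returns a dict with "image" (420x560x3 uint8, red, green, blue), "depth" (420x560 float32, m along the optical axis (not along the pixel's ray), 0 where there is no reading), "vfov" (degrees; the focal length in pixels is half the picture's height over the tangent of half this angle, whatever the lens; pixels are square), "cx", "cy" (the principal point, pixels), "dist_coeffs" ([k1, k2, p1, p2, k3] as OpenCV has them; the pictures are not rectified), "eye" and "orientation" of the camera in the world; the wrist camera has in their place "hand_eye" (4x4, takes a point from camera to tool coordinates, whose origin is the TCP and whose axes are the flange's). Camera axes: x right, y up, looking along -z (the intrinsics and any distortion apply to the point x, -y, -z); pixel columns grow to the right and rows downward; lengths in m; the calibration is good to about 2 mm. A picture is of the moment at which its call begins: read the wrist's pose just before it.
A pose or a line that the arm cannot do raises arm.MotionError and nothing moves.
- arm.finish_job(): hands the job in; it is judged then, once.
The state is a dict: "t": time; "joint_positions": joint angles; "joint_vel": joint speeds; "effort": joint torques, N m; "tcp_pos": TCP position; "tcp_rot": TCP orientation; "ft_force": force on the tool from outside, world axes, zero at the start; "moment": the same for the moment, N m; "width": finger opening in m; "gripper_force": force on a finger pad.
Only numpy, scipy, OpenCV 4.12 (cv2) and the standard library are available. Lean on these libraries where they do the work, as an engineer would, in place of code of your own. Each camera call takes 0.05 s, during which the arm holds its last target. There are 200 camera calls.

## Working session

There is one attempt and no reset: what is moved stays moved. The work goes in short steps, each a Python script; the robot and the scene stay as the last script left them, time stands still between calls to the robot, and variables do not carry over. Pictures are saved under pics/ and viewed, at most 10 in all, crops included, and the job is handed in when it is done.

```bash
ls; mkdir -p pics; cat > h.py <<'E'
import numpy as np, cv2
from rig import arm
from scipy.spatial.transform import Rotation as R
def cloud(c, st=None):
    h,w=c["depth"].shape; f=h/2/np.tan(np.radians(c["vfov"])/2)
    K=np.array([[f,0,c["cx"]],[0,f,c["cy"]],[0,0,1.]])
    u,v=np.meshgrid(np.arange(w),np.arange(h))
    p=cv2.undistortPoints(np.stack([u,v],-1).reshape(-1,1,2).astype(float),K,np.array(c["dist_coeffs"],float)).reshape(h,w,2)
    d=c["depth"]; P=np.stack([p[...,0]*d,-p[...,1]*d,-d],-1)
    if "eye" in c: return P@R.from_quat(c["orientation"]).as_matrix().T+np.array(c["eye"])
    T=np.array(c["hand_eye"]); P=P@T[:3,:3].T+T[:3,3]
    return P@R.from_quat(st["tcp_rot"]).as_matrix().T+np.array(st["tcp_pos"])
E
python3 - <<'E'
from h import *
s=arm.read_state();print(s)
for n in("top","scene"):
    c=arm.read_camera(n); cv2.imwrite(f"pics/{n}0.png",c["image"][...,::-1]); np.savez(n+".npz",P=cloud(c),im=c["image"]); print(n,c["eye"],c["vfov"])
E
```

```text
pics
{'t': 0.0, 'joint_positions': array([ 1.52460155e+00,  2.55722707e-01,  1.07038335e-01, -4.80385609e-04,
       -1.42392488e+00, -2.84613680e-01]), 'joint_vel': array([ 7.58804527e-05,  2.46673038e-04, -5.61926735e-06, -2.05149432e-04,
        1.86565161e-04, -5.94625389e-04]), 'effort': array([-1.40386428e-04, -3.86629164e+01,  2.37942821e+01,  5.36536619e+00,
       -5.96074766e-03, -2.14323279e-07]), 'tcp_pos': array([0.17843099, 0.51977348, 0.2524211 ]), 'tcp_rot': array([ 9.86345622e-01, -1.64685868e-01, -1.28085932e-04,  9.28281075e-04]), 'ft_force': array([-0.77812993, -0.46132698,  0.04407704]), 'moment': array([ 0.03671996, -0.04339489, -0.00274179]), 'gripper_force': 0.0, 'width': 0.08521895590543337}
top [0.39985528 0.05680904 0.91918281] 52.12169980280168
scene [-0.03731675 -0.20869225  0.76609711] 46.40633783489824
```

View pics/top0.png

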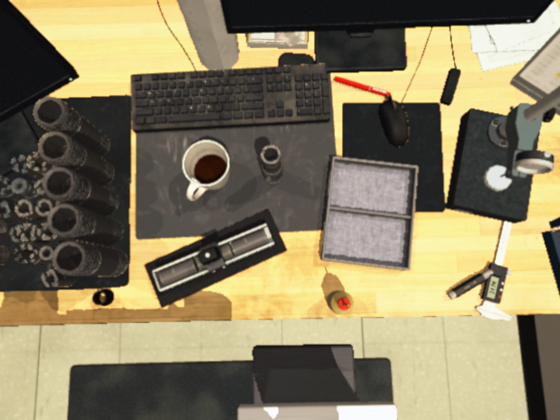

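View pics/scene0.png

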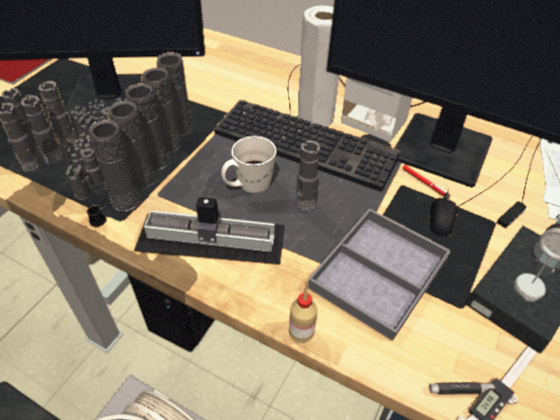

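The top view shows the trough grip at about (210,255), the tray centre at (370,212), the bottle at (342,302), the sub at (270,160) and the mug at (207,167). Next I'll get metric positions from the depth, and a zoom to see which end is the mouth.

```bash
python3 - <<'E'
from h import *
D=np.load("top.npz");P=D["P"];im=D["im"]
z=P[...,2]
def rect(m,name):
    q=P[m]; r=cv2.minAreaRect(q[:,:2].astype(np.float32)); print(name,len(q),np.round(r[0],4),np.round(r[1],4),round(r[2],2),"zmed",np.round(np.percentile(q[:,2],[5,50,95]),4))
def box(c0,c1,r0,r1):
    m=np.zeros(z.shape,bool); m[r0:r1,c0:c1]=1; return m
rect(box(315,425,145,280)&(z>.022)&(z<.045),"trayrim")
b=box(140,295,205,305)
rect(b&(z>.031)&(z<.05),"trough walls"); rect(b&(z>.096)&(z<.125),"grip")
dark=(im.max(-1)<60)
rect(b&(z>.002)&(z<.012)&dark,"mat")
rect(box(320,365,280,320)&(z>.03),"oil");rect(box(320,365,280,320)&(z>.11),"oil top")
rect(box(250,290,135,190)&(z>.14),"sub top");rect(box(175,240,130,205)&(z>.08)&(z<.11),"mug rim");rect(box(175,240,130,210)&(z>.02)&(z<.11),"mug all")
for u,v in[(150,270),(160,285),(285,245)]: print(P[v,u])
c=cv2.resize(im[200:310,135:295],None,fx=5,fy=5,interpolation=cv2.INTER_CUBIC)
c=np.clip(c.astype(float)*1.6,0,255).astype(np.uint8)
cv2.imwrite("pics/z.png",c[...,::-1])
# profile along trough axis
g=P[b&(z>.096)&(z<.125)].mean(0)
q=P[b&(z>.03)&(z<.05)][:,:2]; 
w=cv2.minAreaRect(q.astype(np.float32)); bp=cv2.boxPoints(w); e=[bp[1]-bp[0],bp[2]-bp[1]]; a=max(e,key=np.linalg.norm); a/=np.linalg.norm(a)
if a[1]>0:a=-a
print("axis",a,"c",w[0])
Q=P[b]; d=Q[:,:2]-np.array(w[0]); s=d@a; t=d@[-a[1],a[0]]
for k in np.arange(-.15,.15,.005):
    m=(abs(s-k)<.0025)&(abs(t)<.01); 
    if m.any(): print(round(k,3),np.round(np.median(Q[m,2]),4),end="; ")
E
```

```text
trayrim 1364 [ 0.5376 -0.1265] [0.1822 0.2228] 81.74 zmed [0.0236 0.0324 0.0357]
trough walls 2012 [0.4491 0.198 ] [0.0503 0.2492] 21.4 zmed [0.0351 0.0445 0.0485]
grip 261 [0.4507 0.1991] [0.0241 0.0364] 22.33 zmed [0.1003 0.1108 0.1133]
mat 2922 [0.4578 0.2015] [0.1056 0.2875] 23.41 zmed [0.0039 0.0066 0.0092]
oil 489 [ 0.3809 -0.0127] [0.1373 0.0439] 57.06 zmed [0.0537 0.0863 0.1148]
oil top 58 [ 0.3736 -0.0015] [0.1274 0.0178] 70.48 zmed [0.1102 0.1124 0.9192]
sub top 278 [0.5232 0.0583] [0.244  0.0363] 9.16 zmed [0.1455 0.1656 0.17  ]
mug rim 562 [0.628 0.205] [0.1021 0.0915] 6.94 zmed [0.082  0.0914 0.0986]
mug all 2036 [0.6237 0.2051] [0.1106 0.0905] 2.63 zmed [0.0332 0.048  0.0972]
[0.4289568  0.33836322 0.00750263]
[0.39728914 0.30906663 0.03393021]
[ 0.4753341   0.05216519 -0.00161112]
axis [ 0.3648962 -0.9310482] c (0.4491443634033203, 0.1980498731136322)
-0.15 -0.0001; -0.145 0.0052; -0.14 0.0067; -0.135 0.0064; -0.125 0.0451; -0.12 0.0359; -0.115 0.0444; -0.11 0.0468; -0.105 0.046; -0.1 0.046; -0.095 0.0458; -0.09 0.0464; -0.085 0.0473; -0.08 0.0459; -0.075 0.0459; -0.07 0.046; -0.065 0.0461; -0.06 0.0463; -0.055 0.0458; -0.05 0.0465; -0.045 0.0455; -0.04 0.0286; -0.035 0.0451; -0.03 0.0469; -0.025 0.0427; -0.02 0.1029; -0.015 0.1106; -0.01 0.1113; -0.005 0.111; 0.0 0.1117; 0.005 0.1111; 0.01 0.1108; 0.015 0.1082; 0.02 0.0483; 0.025 0.046; 0.03 0.0455; 0.035 0.046; 0.04 0.0171; 0.045 0.0463; 0.05 0.0469; 0.055 0.0464; 0.06 0.0469; 0.065 0.0464; 0.07 0.0459; 0.075 0.0459; 0.08 0.0469; 0.085 0.0464; 0.09 0.0472; 0.095 0.0458; 0.1 0.0469; 0.105 0.0463; 0.11 0.0467; 0.115 0.0432; 0.12 0.0149; 0.125 0.0103; 0.13 0.0069; 0.135 0.0073; 0.14 0.0068; 0.145 0.0029;
```

View pics/z.png

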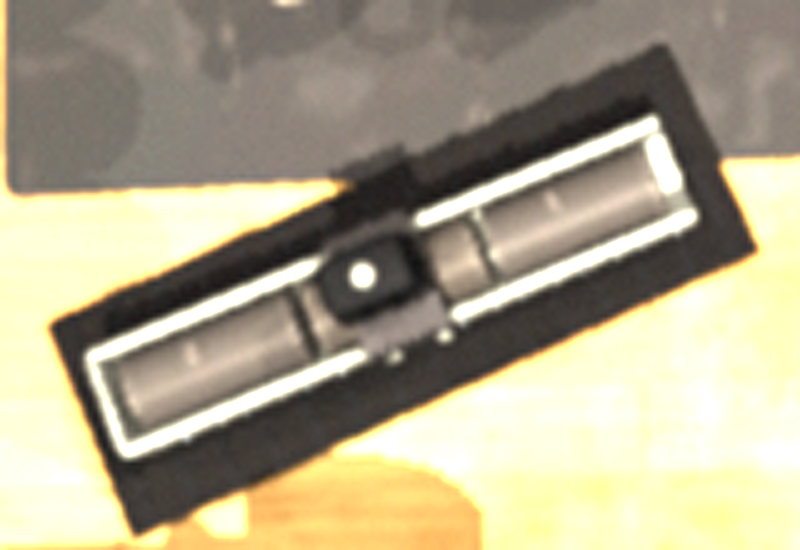

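The zoom shows the closed plate at the left end (100,400) and the open mouth at the right end (680,170), pointing to the tray. The trough sits roughly centred on the mat. Next I'll refine the bystander positions, check IK for both pours, then grasp.

```bash
cat >> h.py <<'E'
YAW0=np.arctan2(-0.931,0.365); G0=np.array([.4499,.1986])
TC=np.array([.5376,-.1265]); TU=np.array([np.cos(.144),-np.sin(.144)]); TV=np.array([-TU[1],TU[0]])
SG=1   # sign of tool y against trough y
OFF=np.array([0,0,.085])  # TCP in trough frame
def Rt(yaw,tilt): return R.from_euler("zy",[yaw,tilt])
def tool_from_trough(org,yaw,tilt,sg=None):
    sg=sg or SG
    r=Rt(yaw,tilt); M=r.as_matrix(); y=sg*M[:,1]; z=-M[:,2]
    return org+r.apply(OFF), R.from_matrix(np.stack([np.cross(y,z),y,z],1)).as_quat()
def tool_from_mouth(m,yaw,tilt,sg=None):
    return tool_from_trough(np.array(m)-Rt(yaw,tilt).apply([.125,0,.007]),yaw,tilt,sg)
def tray(u,v,z): return np.r_[TC+u*TU+v*TV,z]
def trough_pose(st,sg=None):  # origin, rotation from TCP
    sg=sg or SG
    M=R.from_quat(st["tcp_rot"]).as_matrix(); y=sg*M[:,1]; z=-M[:,2]
    r=R.from_matrix(np.stack([np.cross(y,z),y,z],1)); return np.array(st["tcp_pos"])-r.apply(OFF), r
E
python3 - <<'E'
from h import *
P=np.load("top.npz")["P"];z=P[...,2]
for n,(a,b,c,d),lo,hi in[("oil",(320,365,280,320),.03,.1),("oiltop",(320,365,280,320),.1,.18),("sub",(250,290,135,190),.14,.19)]:
    q=P[c:d,a:b].reshape(-1,3); q=q[(q[:,2]>lo)&(q[:,2]<hi)]; print(n,np.median(q,0),np.percentile(q,5,0),np.percentile(q,95,0))
for sg in(1,-1):
    print(sg,arm.solve_ik(*tool_from_trough(np.r_[G0,.006],YAW0,0,sg)))
    for m,yaw in[(tray(.028,.03,.046),-.78),(tray(-.054,.045,.046),-1.2)]:
        for t in(0,15,33):
            j=arm.solve_ik(*tool_from_mouth(m,yaw,np.radians(t),sg)); print(sg,yaw,t,None if j is None else np.round(j,2))
E
```

```text
oil [ 0.35929125 -0.0448271   0.08326302] [ 0.33704708 -0.06958718  0.04679943] [ 0.37560675 -0.03152558  0.09281619]
oiltop [ 0.35592838 -0.05114572  0.1093296 ] [ 0.34605131 -0.06193615  0.10702175] [ 0.36409349 -0.0436299   0.13589119]
sub [0.62455527 0.07444183 0.16546236] [0.60862837 0.05954667 0.1454004 ] [0.64034495 0.09049231 0.16954512]
1 [ 0.73506516  0.25700508 -0.32612985  0.         -0.9876614   2.78016304]
1 -0.78 0 [ 0.3   0.2  -0.3   0.   -1.07 -2.65]
1 -0.78 15 [ 0.24  0.4   0.02 -0.06 -1.45 -2.58]
1 -0.78 33 [ 0.2   0.67  0.42 -0.11 -1.89 -2.55]
1 -1.2 0 None
1 -1.2 15 None
1 -1.2 33 [ 0.29  0.6   0.26 -0.16 -1.79 -3.05]
-1 [ 0.73506516  0.25700508 -0.32612985  0.         -0.9876614  -0.36142962]
-1 -0.78 0 [ 0.3   0.2  -0.3   0.   -1.07  0.49]
-1 -0.78 15 [ 0.24  0.4   0.02 -0.06 -1.45  0.56]
-1 -0.78 33 [ 0.2   0.67  0.42 -0.11 -1.89  0.59]
-1 -1.2 0 [ 0.45  0.14 -0.38  0.   -1.05 -0.08]
-1 -1.2 15 [ 0.36  0.34 -0.08 -0.09 -1.4   0.04]
-1 -1.2 33 [ 0.29  0.6   0.26 -0.16 -1.79  0.09]
```

```bash
sed -i 's/^SG=1 .*/SG=-1/' h.py; python3 - <<'E'
from h import *
p,q=tool_from_trough(np.r_[G0,.006],YAW0,0)
arm.move_to(p+[0,0,.13],q); arm.move_l(p,feed=.12); 
s0=arm.read_state(); arm.grasp(100); s=arm.read_state(); print(s["t"],s["width"],s["gripper_force"],s["tcp_pos"]-p,s["ft_force"],s["moment"])
arm.move_l(p+[0,0,.12],feed=.1)
s=arm.read_state(); print(s["t"],s["width"],s["ft_force"],s["moment"])
c={n:arm.read_camera(n)["image"] for n in("wrist","scene","top")}
cv2.imwrite("pics/l.png",np.hstack([cv2.resize(c[n],(400,300)) for n in("wrist","scene")])[...,::-1])
s1=arm.read_state();w=arm.read_camera("wrist");o,r=trough_pose(s1)
L=r.inv().apply((cloud(w,s1).reshape(-1,3)-o)); np.savez("w.npz",L=L)
for k in np.arange(-.13,.14,.005):
    m=(abs(L[:,0]-k)<.0025)&(abs(L[:,1])<.01)&(abs(L[:,2])<.06)
    if m.any(): print(round(k,3),m.sum(),np.round(np.median(L[m,2]),4),end="; ")
E
```

```text
3.4833 0.022996437817301093 97.60172724723816 [0.00040923 0.00024995 0.00038576] [ 0.21888477 -0.07646767  2.17674534] [ 0.12988517 -0.09415154  0.03761049]
4.8333 0.023203143151490937 [ 0.03289962 -0.44895906 -8.13737772] [-0.03408072 -0.01025857  0.00076329]
-0.095 1 0.0372; -0.09 159 0.0397; -0.085 153 0.0401; -0.08 4 0.0415; 0.01 209 0.0397; 0.015 639 0.0413; 0.02 354 0.0398; 0.025 368 0.0399; 0.03 476 0.0392; 0.035 376 0.0371; 0.04 241 0.0397; 0.045 406 0.0399; 0.05 411 0.0399; 0.055 423 0.0398; 0.06 435 0.04; 0.065 442 0.0399; 0.07 460 0.0399; 0.075 469 0.0399; 0.08 472 0.04; 0.085 513 0.04; 0.09 502 0.0401; 0.095 523 0.0399; 0.1 543 0.0399; 0.105 560 0.04; 0.11 468 0.0396; 0.115 1 0.0344; 0.12 194 0.0069;
```

View pics/l.png

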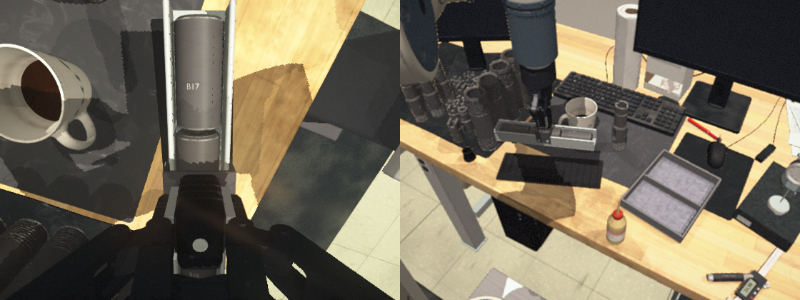

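The wrist view looks straight down the front half of the trough. The bush "B17" ends near (198,15), and the gap is at (198,133). In the trough frame the heights agree: bush top 0.040, floor 0.007. I'll go over the far compartment, pre-tilt, and time small steps.

```bash
cat >> h.py <<'E'
FAR=tray(.035,.045,.046); NEAR=tray(-.065,.045,.046); YP=-1.2
def tilt(m,deg): arm.movej(arm.solve_ik(*tool_from_mouth(m,YP,np.radians(deg))))
def segs():
    """bush segments [x0,x1] seen in the channel by the wrist camera, trough frame"""
    s=arm.read_state(); c=arm.read_camera("wrist"); o,r=trough_pose(s)
    L=r.inv().apply(cloud(c,s)[::2,::2].reshape(-1,3)-o)
    m=(abs(L[:,1])<.008)&(L[:,2]>.034)&(L[:,2]<.046)&(L[:,0]>.022)&(L[:,0]<.2)
    h=np.histogram(L[m,0],np.arange(.022,.2,.002))[0]>5
    e=np.flatnonzero(np.diff(np.r_[0,h.astype(int),0])); x=.022+.002*e
    return s["t"],s["ft_force"][2],[(round(a,3),round(b,3)) for a,b in x.reshape(-1,2) if b-a>.005]
E
python3 - <<'E'
from h import *
p,q=tool_from_mouth(FAR+[0,0,.09],YP,0); arm.move_l(p,q,feed=.15)
print(segs())
tilt(FAR+[0,0,.05],8); tilt(FAR,10); print(segs())
for d in(11,12,13): tilt(FAR,d); print(d,segs())
E
```

```text
(6.4417, np.float64(-7.7196050350127585), [(np.float64(0.022), np.float64(0.036)), (np.float64(0.038), np.float64(0.112))])
(7.0833, np.float64(-7.004844566192174), [(np.float64(0.022), np.float64(0.036)), (np.float64(0.038), np.float64(0.112))])
11 (7.3833, np.float64(-7.8582807782678055), [(np.float64(0.022), np.float64(0.036)), (np.float64(0.038), np.float64(0.112))])
12 (7.6833, np.float64(-7.84741633931661), [(np.float64(0.022), np.float64(0.036)), (np.float64(0.038), np.float64(0.112))])
13 (7.9833, np.float64(-8.197123543325933), [(np.float64(0.022), np.float64(0.036)), (np.float64(0.038), np.float64(0.112))])
```

```bash
python3 - <<'E'
from h import *
d=13.
while d<32:
    d+=.7; tilt(FAR,d); t,f,g=segs(); 
    if not g or g[-1][1]>.115: break
print(d,t,f,g)
tilt(FAR,d-5)
for i in range(2): print(*segs())
E
```

```text
32.59999999999998 16.3833 -7.657324377276912 [(np.float64(0.022), np.float64(0.036)), (np.float64(0.038), np.float64(0.112))]
16.6833 -7.066638247433367 [(np.float64(0.022), np.float64(0.036)), (np.float64(0.04), np.float64(0.114))]
16.7333 -7.000750854147224 [(np.float64(0.022), np.float64(0.036)), (np.float64(0.04), np.float64(0.114))]
```

My tilt used extrinsic Euler angles, so the trough rolled sideways instead of pitching. The bushes are still in place. I'll raise, go back to level, and fix the convention.

```bash
python3 - <<'E'
from h import *
arm.move_l(arm.read_state()["tcp_pos"]+[0,0,.05],feed=.1)
p,q=tool_from_mouth(FAR+[0,0,.06],YP,0); arm.move_l(p,q,feed=.08); print(segs())
E
sed -i 's/from_euler("zy"/from_euler("ZY"/' h.py
python3 - <<'E'
from h import *
print(Rt(YP,.4).apply([1,0,0]))
for m in(FAR,NEAR): print([np.round(arm.solve_ik(*tool_from_mouth(m,YP,np.radians(t))),2) for t in(0,15,32)])
tilt(FAR+[0,0,.04],8); tilt(FAR,11); print(segs())
d=11.
while d<32:
    d+=.8; tilt(FAR,d); t,f,g=segs(); 
    if not g or g[-1][1]>.117: break
print(d,t,f,g)
tilt(FAR,d-5)
for i in range(3): print(*segs())
E
```

```text
(18.1333, np.float64(-7.157113770174252), [(np.float64(0.022), np.float64(0.036)), (np.float64(0.04), np.float64(0.114))])
[ 0.33375359 -0.85846485 -0.38941834]
[array([ 0.35,  0.3 , -0.17,  0.  , -1.1 ,  0.02]), array([ 0.13,  0.37,  0.08, -0.26, -1.35,  0.31]), array([-0.09,  0.51,  0.34, -0.5 , -1.67,  0.48])]
[array([ 0.46,  0.12, -0.41,  0.  , -1.05, -0.09]), array([ 0.19,  0.18, -0.17, -0.27, -1.27,  0.27]), array([-0.08,  0.33,  0.06, -0.5 , -1.58,  0.52])]
(18.725, np.float64(-7.543502580708296), [(np.float64(0.022), np.float64(0.036)), (np.float64(0.04), np.float64(0.114))])
21.40000000000001 22.625 -7.8165398874834535 [(np.float64(0.022), np.float64(0.038)), (np.float64(0.044), np.float64(0.118))]
22.925 -7.886865604748351 [(np.float64(0.022), np.float64(0.048)), (np.float64(0.056), np.float64(0.12))]
22.975 -7.616266059355699 [(np.float64(0.022), np.float64(0.048)), (np.float64(0.056), np.float64(0.12))]
23.025 -8.329040160105274 [(np.float64(0.022), np.float64(0.048)), (np.float64(0.056), np.float64(0.12))]
```

```bash
cat >> h.py <<'E'
def pulse(m,top,low,look=True):
    tilt(m,top); a=segs(); tilt(m,low); b=segs(); return [(round(g[0],2),round(g[1],1),[tuple(map(float,x)) for x in g[2]]) for g in(a,b)]
E
python3 - <<'E'
from h import *
for i in range(3):
    a,b=pulse(FAR,21.4,16); print(a,b)
    if b[2][-1][0]>.08 or b[2][0][1]>.075: break
E
```

```text
(23.32, np.float64(-8.1), [(0.022, 0.07), (0.078, 0.12)]) (23.62, np.float64(-5.4), [(0.024, 0.1)])
```

```bash
python3 - <<'E'
from h import *
tilt(FAR,5); print(segs())
c={n:arm.read_camera(n)["image"] for n in("wrist","scene")}
cv2.imwrite("pics/f.png",np.hstack([cv2.resize(c["wrist"],(400,300)),cv2.resize(c["scene"][180:345,300:520],(400,300))])[...,::-1])
E
```

```text
(23.9833, np.float64(-3.741031756562456), [(np.float64(0.032), np.float64(0.108))])
```

View pics/f.png

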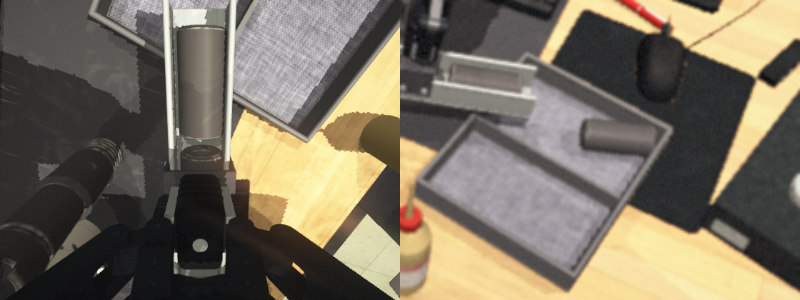

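The front bush lies inside the far compartment (620,136), and the middle bush is stopped in the trough (200,80). I'll verify with depth from the top camera and go over the near compartment.

```bash
python3 - <<'E'
from h import *
tilt(FAR+[0,0,.05],0)
p,q=tool_from_mouth(NEAR+[0,0,.05],YP,0); arm.move_l(p,q,feed=.12)
P=cloud(arm.read_camera("scene")).reshape(-1,3)
d=P[:,:2]-TC; u=d@TU; v=d@TV; m=(abs(u-.054)<.05)&(abs(v)<.084)&(P[:,2]>.015)&(P[:,2]<.06)
print(m.sum(),np.percentile(u[m],[2,50,98]),np.percentile(v[m],[2,50,98]),np.percentile(P[m,2],[50,98]))
tilt(NEAR+[0,0,.03],10); tilt(NEAR,15); print(segs())
d=19.
while d<27:
    a,b=pulse(NEAR,d,15); x=b[2][-1]
    if x[0]>.037: break
    d+=.6
print(d,a,b)
E
```

```text
883 [0.03987248 0.0666968  0.10387501] [-0.0815674  -0.04310303  0.0465064 ] [0.03114423 0.03844693]
(26.0417, np.float64(-4.498350922597528), [(np.float64(0.03), np.float64(0.106))])
19.0 (26.34, np.float64(-6.3), [(0.022, 0.028), (0.038, 0.112)]) (26.64, np.float64(-4.9), [(0.022, 0.032), (0.042, 0.116)])
```

```bash
python3 - <<'E'
from h import *
d=19.
for i in range(8):
    a,b=pulse(NEAR,d,15); print(d,a,b)
    x=b[2][-1][0]
    if x>.07 or b[2][0][1]>.065: break
    if x<.05+.006*i: d+=.5
E
```

```text
19.0 (26.94, np.float64(-5.4), [(0.022, 0.04), (0.05, 0.12)]) (27.24, np.float64(-5.4), [(0.022, 0.044), (0.056, 0.12)])
19.0 (27.54, np.float64(-5.5), [(0.022, 0.052), (0.062, 0.12)]) (27.84, np.float64(-5.8), [(0.022, 0.056), (0.07, 0.12)])
19.0 (28.14, np.float64(-5.9), [(0.022, 0.064), (0.08, 0.12)]) (28.44, np.float64(-3.3), [(0.022, 0.068)])
```

```bash
python3 - <<'E'
from h import *
tilt(NEAR,4); print(segs())
c={n:arm.read_camera(n)["image"] for n in("wrist","scene")}
cv2.imwrite("pics/n.png",np.hstack([cv2.resize(c["wrist"],(400,300)),cv2.resize(c["scene"][180:345,300:520],(400,300))])[...,::-1])
E
```

```text
(28.8417, np.float64(-3.158483641694062), [(np.float64(0.022), np.float64(0.07))])
```

View pics/n.png

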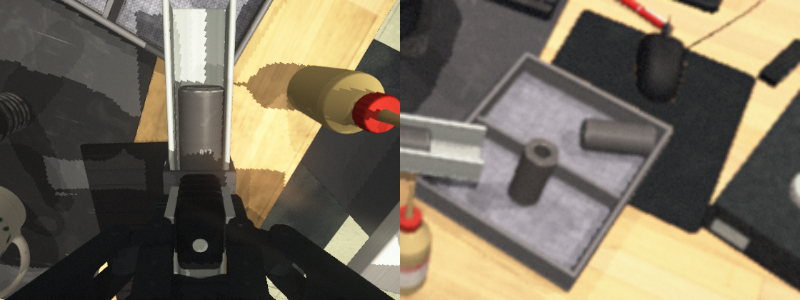

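The middle bush in the near compartment (535,170) looks as if one end rests on the divider, or it was still moving. I'll lift the trough away and measure.

```bash
python3 - <<'E'
from h import *
tilt(NEAR+[0,0,.06],0); print(segs())
for n in("scene","top"):
    c=arm.read_camera(n); P=cloud(c)
    np.savez(n+"2.npz",P=P,im=c["image"])
    Q=P.reshape(-1,3); d=Q[:,:2]-TC; u=d@TU; v=d@TV
    m=(abs(u+.03)<.06)&(abs(v)<.084)&(Q[:,2]>.042)&(Q[:,2]<.1)
    print(n,m.sum(), np.percentile(u[m],[2,50,98]),np.percentile(v[m],[2,50,98]),np.percentile(Q[m,2],[2,50,98]) if m.any() else 0)
    if n=="scene": I=c["image"][200:345,320:513]
cv2.imwrite("pics/n2.png",cv2.resize(I,(580,435),interpolation=cv2.INTER_CUBIC)[...,::-1])
E
```

```text
(29.3167, np.float64(-4.389698812497341), [(np.float64(0.022), np.float64(0.07))])
scene 459 [-0.06038709 -0.05215936 -0.02995917] [-0.01703587 -0.00201373  0.01426012] [0.04300854 0.0711149  0.0790541 ]
top 257 [-0.0596298  -0.04408705 -0.02835267] [-0.01321045  0.00244195  0.0180048 ] [0.04649813 0.07807215 0.0816969 ]
```

View pics/n2.png

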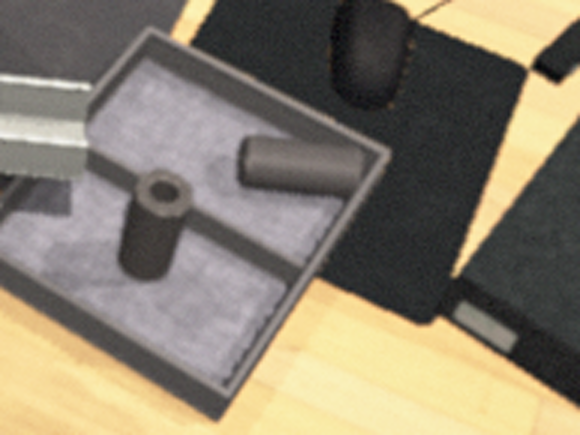

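The middle bush stands upright. Its top is at about 79 mm, so its centre is about 41 mm, which is under 46. It sits at u≈-44 mm, v≈0, so it is wholly inside the near compartment and meets the criteria. The rear bush is in the trough, so I'll return the trough to the mat.

```bash
python3 - <<'E'
from h import *
p,q=tool_from_trough(np.r_[G0,.006],YAW0,0)
arm.move_l(p+[0,0,.1],q,feed=.15); print(segs()[2])
arm.move_l(p+[0,0,.015],feed=.1); print(arm.move_l(p-[0,0,.001],feed=.03,f_stop=5)); s=arm.read_state(); print(s["tcp_pos"]-p,s["ft_force"])
arm.release(); arm.move_l(p+[0,0,.14],feed=.12)
P=cloud(arm.read_camera("wrist"),arm.read_state()).reshape(-1,3)
arm.move_to(np.array([.25,.35,.28]),q)
c=arm.read_camera("top"); P=cloud(c); z=P[...,2]; b=np.zeros(z.shape,bool); b[205:305,140:295]=1
for lo,hi in((.031,.05),(.096,.125)):
    r=cv2.minAreaRect(P[b&(z>lo)&(z<hi)][:,:2].astype(np.float32)); print(r)
cv2.imwrite("pics/e.png",c["image"][130:320,130:440][...,::-1].repeat(2,0).repeat(2,1)); print(arm.read_state()["t"])
E
```

```text
[(np.float64(0.022), np.float64(0.07))]
True
[ 0.00017329 -0.00015512  0.00044017] [ 1.74265308 -0.76501202  2.17640498]
((0.44743117690086365, 0.19715577363967896), (0.05067578703165054, 0.24889199435710907), 21.609268188476562)
((0.44919297099113464, 0.19773373007774353), (0.02427634410560131, 0.035909295082092285), 21.66515350341797)
35.2583
```

View pics/e.png

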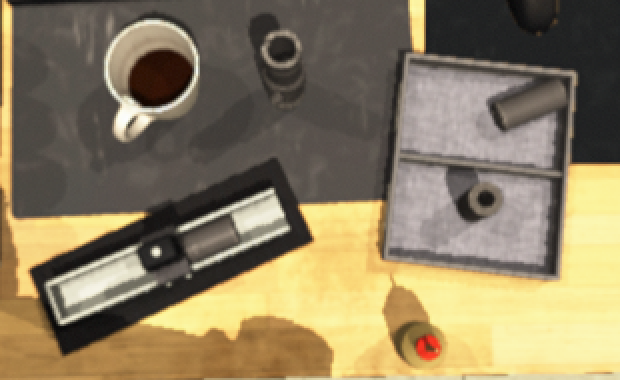

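The trough is back on its mat with the rear bush inside. The front bush lies flat in the far compartment (530,105), the middle one is in the near compartment (485,200), and the bystanders haven't moved.

```bash
python3 -c "
from rig import arm
print(arm.finish_job())"
```

```text
the job is handed in; nothing more can be done
None
```

I handed the job in at about 35 s with one bush in each compartment, the last bush still in the trough, and the trough level on its mat; the middle bush is standing upright in the near compartment rather than lying down, but its centre (about 41 mm) is under the 46 mm limit, and the interface returned no verdict.

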